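# Press the round flask into the spring cradle and hold it down

### The job

The stoppered round-bottomed glass flask stands in a cork ring on the bench. Pick it up by its neck and lower it upright into the sprung ring of the flask cradle, then press it down gently until the upper face of the sprung ring is level with the tops of the two short index pins, well short of the bottom stop, and finish while you are still holding it there by the neck, steady, so that I can clip it in. The glass is fragile: no hard knock or shove against the cradle, no bottoming of the ring, and leave the conical flask standing where it is.

Things in the scene. Friction and masses are not known exactly. Their poses are not given: they have to be found in the camera images.
- round_flask: stoppered round-bottomed flask of clear glass, loose, about 0.13 kg: a ball 66 mm across with a straight upright neck 24 mm across (a rim 1 mm wider at its very top; the black rubber stopper, 19 mm across, stands 9 mm above that). Origin at the centre of the ball, z along the neck: the neck runs clear from about 31 to 95 mm above the origin, the stopper ends at 104 mm, the underside of the ball is 33 mm below. It starts upright in the cork ring.
- flask_neck (a point): point on the axis of the round flask's neck, 70 mm above the centre of the ball, a good height to grip; from here the neck goes on 25 mm up and about 39 mm down to the ball
- cork_ring: loose cork ring on the bench, 70 mm outside, 44 mm hole, 20 mm high, in which the round flask stands with the centre of its ball about 45 mm above the bench. Origin at the centre of the underside.
- conical_flask: stoppered conical glass flask standing on the bench by itself, base 68 mm across, 107 mm high with stopper, neck 24 mm across; not to be used. Origin at the centre of its underside, z up.
- cradle: flask cradle screwed to the bench: round grey base 128 mm across and 10 mm thick, three upright guide rods with coil springs on a circle of 50 mm radius (rod caps 13 mm across, their tops 78 mm above the bench), two short index pins with 14 mm round heads 53 mm either side of the centre (along the cradle's y), their flat tops 50 mm above the bench; no other upright part. Between the rods slides the sprung ring. Origin at the centre of the underside, z up.
- ring_top (a point): centre of the sprung ring, in the plane of its upper face; it moves with the ring. The aluminium ring is 66 mm outside with a 48 mm hole, open below. At rest its upper face is 64 mm above the bench; pressed to the index pins it is 50 mm above. A flask seated in it has the centre of its ball 22.6 mm above this point.
- ring (a joint): how far the sprung ring is pressed down, m: 0 at rest, 0.014 level with the index pins, 0.024 at the bottom stop. The springs push up with 3.2 N at rest, which carries the flask's own weight, and 0.4 N more for each mm: 8.8 N at the index pins, 12.8 N at the stop. Let go, it springs back up.
Mind the look-alikes: they are no part of the job. What is shaped like the round_flask but blue or pink is not meant.

How it is judged:
By the outcome, as a careful person would: the job done as asked, in the order asked, and still so for the second after the job is handed in, while the arm keeps its last pose, push and grip.
It also fails if it takes over 48 s, if anything falls off the work surface, if the arm or the gripper's body presses on something with over 40 N, if the wrist force passes 120 N, or if a joint passes its speed limit or range.

### The arm

A 6-joint arm with a two-finger parallel gripper is mounted at the origin on a cart in front of the work surface, level with it; the furniture and walls round the work are solid. World frame = base frame: x ahead of the robot, y to its left, z up, the work surface at z = 0. Lengths are in mm, angles in degrees, forces in N, time in s.
With the tool pointing down it reaches from about 300 to 850 mm from the base axis. Payload 4.2 kg.
Tool frame: the origin (TCP) lies midway between the tips of the shut fingers; the grasp point (between the pads) lies 19 mm behind it (env.grasp_offset is the distance from the TCP to the grasp point, in mm); z points along the fingers, y is the line along which they close (so a half turn about z gives the same grasp; the last joint's range is limited). The gripper opens to 91 mm and grips with 3 to 60 N. Pads are 32 mm wide; open, the fingers measure 118 mm over their backs; the gripper's body (76 mm by 178 mm) begins 60 mm behind the grasp point.
Start: joints at [-74.656, 18.312, 89.639, -0, 72.044, -1.146], TCP at [163.213, -551.366, 213.976] pointing down, gripper open.
Joint ranges: [-177.97, 177.97], [-48.28, 115.42], [12.27, 149.76], [-77.06, 257.06], [2.81, 150.46], [-146.56, 146.56]. Speed limits (degrees/s): [147.25, 147.25, 180, 180, 180, 180].

### API

Orientations are given as [roll, pitch, yaw] about the fixed x, y, z axes, in that order (R = Rz(yaw) Ry(pitch) Rx(roll)).
In Python, from workcell import env, optics gives the robot as it stands. The module is installed in compiled form; this text tells all that it offers.
- The arm moves only by the tool send_rows, never from a script. Its argument "targets" is a list that holds one entry, the list of rows, each a list of 7 numbers: the turn, a rotation vector about the world's x, y, z scaled (see below), then the shift along the world's x, y, z scaled (see below), then the closure, from -1 (fully open) to 1 (shut). In form: [[[rx, ry, rz, x, y, z, gripper], ...]]. A call has 1 to 12 rows; each row shifts and turns the commanded pose from where the row before left it; what a row does not reach is not made up. The controller multiplies each number of a shift by 0.2 m and each number of a turn by pi/2 rad. A row lasts 1/10 s, in which the tool goes at most 50 mm and 8.59 degrees, less where a joint would pass 70% of its speed; a pose out of reach is approached as far as the arm can. A call with a number of a shift or a turn outside -1 to 1 is refused whole. A call with a gripper value outside its range is refused whole. The fingers move at their own pace and stop on an object; "grip_force" is the grip in N (left out, the last holds). Time passes only in rows, so rows that do not move let the fingers close. It gives the time, the measured TCP pose, the force, the opening and the grip force at its end, in the units of the state.
- env.state(): the state, without advancing time (a new reading comes with each control period).
- optics.grab_frame(name): name is "scene" or "side" or "wrist"; returns (picture, depth): 384x512x3 uint8, red, green, blue; 384x512 float32, mm along the optical axis (not along the pixel's ray), 0 where there is no reading.
- optics.camera_info(name): a dict with "camera_matrix" (3x3 intrinsics, pixels), "k1" (the pictures are not rectified: a ray, as slopes to the right and down, at radius r is drawn at 1 + k1 r^2 times it, then the intrinsics apply), "R" (3x3) and "t" (3): a world point X has camera coordinates R X + t; the wrist camera has in their place "mount" (4x4, takes a point from camera to tool coordinates, whose origin is the TCP and whose axes are the flange's). Camera axes: x right, y down, z forward; pixel columns grow to the right and rows downward; lengths in mm; the calibration is good to about 2 mm. A picture is of the moment at which its call begins: read the wrist's pose just before it. camera_info takes no time and is no camera call.
- env.job_done(): hands the job in; it is judged then, once.
Trained networks look in the newest picture that a camera, given by its name, has taken for a name from the list of things; names that differ only in an ending like _2 or _b are one class to them, and where a whole thing is asked for, a point or a joint stands for the part that bears it (a point fixed in the world has none). Each returns a list of dicts, best first, with "conf" (0 to 1); they miss things now and then, are a little off and sometimes report something else, mostly with a low value. They report only what shows in the picture. A call takes as long as a camera call. They do not tell look-alikes from the thing itself.
- optics.silhouettes(camera, name): "mask" (384x512 bool, what is visible of it) and "at" ([column, row] in pixels, amid what is visible of it).
- optics.place_of(camera, name): "at" ([column, row] in pixels: a listed point, or the origin of a listed thing).
The state is a dict: "time_s": time; "qpos": joint angles; "qvel": joint speeds; "effort": joint torques, N m; "ee_pos": TCP position; "ee_rot": TCP orientation; "force": force on the tool from outside, world axes, zero at the start; "torque": the same for the moment, N m; "gripper_width": finger opening in mm; "gripper_force": force on a finger pad.
Only numpy, scipy, OpenCV 4.12 (cv2) and the standard library are available. Lean on these libraries where they do the work, as an engineer would, in place of code of your own. Each camera call takes 0.05 s, during which the arm holds its last target. There are 200 camera calls.

## Working session

There is one attempt and no reset: what is moved stays moved. The work goes in short steps, Python scripts to look and compute and a tool call to move; the robot and the scene stay as the last step left them, time stands still between calls to the robot, and variables do not carry over. Pictures are saved under pics/ and viewed, at most 10 in all, crops included, and the job is handed in when it is done.

Besides the shell and the picture viewer there is one more tool, called after "Call:" as a command line: name --argument value ..., lists and objects as JSON in quotes. send_rows: Moves the arm, as the interface text tells. Its arguments: {"type":"object","properties":{"targets":{"type":"array"},"grip_force":{"type":"number"}},"required":["targets"]}

```bash
mkdir -p pics; cat > h.py <<'E'
import numpy as np, cv2
from workcell import env, optics
from scipy.spatial.transform import Rotation as Ro
def cam(n):
    c=optics.camera_info(n);K=np.array(c["camera_matrix"],float);k1=c["k1"]
    if "mount" in c:
        s=env.state();M=np.array(c["mount"],float)
        T=np.eye(4);T[:3,:3]=Ro.from_euler('xyz',s["ee_rot"],degrees=True).as_matrix();T[:3,3]=s["ee_pos"]
        W=np.linalg.inv(T@M);return K,k1,W[:3,:3],W[:3,3]
    return K,k1,np.array(c["R"],float),np.array(c["t"],float)
def ray(C,uv):
    K,k1,R,t=C
    p=cv2.undistortPoints(np.array([[uv]],float),K,np.array([k1,0,0,0,0.]))[0,0]
    d=R.T@np.array([p[0],p[1],1]);return -R.T@t,d
def onz(C,uv,z):
    o,d=ray(C,uv);return o+d*(z-o[2])/d[2]
def proj(C,X):
    K,k1,R,t=C
    return cv2.projectPoints(np.array(X,float).reshape(-1,1,3),cv2.Rodrigues(R)[0],t.reshape(3,1),K,np.array([k1,0,0,0,0.]))[0].reshape(-1,2)
def tri(rs):
    A=0;b=0
    for o,d in rs:
        d=d/np.linalg.norm(d);P=np.eye(3)-np.outer(d,d);A=A+P;b=b+P@o
    return np.linalg.solve(A,b)
E
python3 - <<'E'
from h import *
print({k:v for k,v in env.state().items()})
ims=[]
for n in("scene","side"):
    C=cam(n);im,d=optics.grab_frame(n);cv2.imwrite(f"pics/{n}.png",im[...,::-1]);print(n,-C[2].T@C[3])
    for q in("round_flask","flask_neck","cork_ring","conical_flask","cradle","ring_top"):
        print(n,q,[(np.round(r["at"],1).tolist(),round(r["conf"],2)) for r in optics.place_of(n,q)])
E
```

```text
{'time_s': 0.0, 'qpos': array([-7.46563602e+01,  1.83522195e+01,  8.97070325e+01, -2.26993925e-03,
        7.20445594e+01, -1.14585302e+00]), 'qvel': array([ 0.04046332,  0.04018621,  0.00407951,  0.0001034 , -0.04811948,
       -0.00718564]), 'effort': array([-1.23708476e-03, -4.12466705e+01, -2.31975138e+01,  7.26097589e-02,
        4.54097602e-02, -1.43016755e-04]), 'ee_pos': array([ 163.06049626, -550.85728331,  213.11025096]), 'ee_rot': array([-1.79896166e+02,  8.17069931e-05,  1.64901947e+01]), 'force': array([-0.17000051,  0.03600211, -0.36149595]), 'torque': array([-0.0150033 , -0.01658893, -0.02262736]), 'gripper_force': 0.0, 'gripper_width': 91.0130019722473}
scene [ -69.72145612 -950.4523018   474.50795696]
scene round_flask [([231.7, 220.5], 0.82), ([356.2, 232.5], 0.67)]
scene flask_neck [([355.8, 206.5], 0.73), ([230.3, 195.8], 0.6), ([216.8, 170.9], 0.51)]
scene cork_ring [([218.0, 212.7], 0.38)]
scene conical_flask [([281.7, 226.0], 0.59)]
scene cradle [([188.8, 195.9], 0.73)]
scene ring_top [([187.6, 176.9], 0.47)]
side [504.14203293 382.49217962 477.64768843]
side round_flask [([214.3, 178.7], 0.96), ([266.2, 229.2], 0.88), ([282.8, 212.2], 0.82)]
side flask_neck [([282.4, 183.3], 0.93), ([269.3, 198.8], 0.87), ([210.9, 155.3], 0.77)]
side cork_ring [([267.4, 247.6], 0.5), ([271.4, 200.2], 0.19), ([234.1, 215.4], 0.16)]
side conical_flask [([234.6, 213.0], 0.57)]
side cradle [([278.9, 284.2], 0.91)]
side ring_top [([277.7, 256.9], 0.62)]
```

View pics/scene.png

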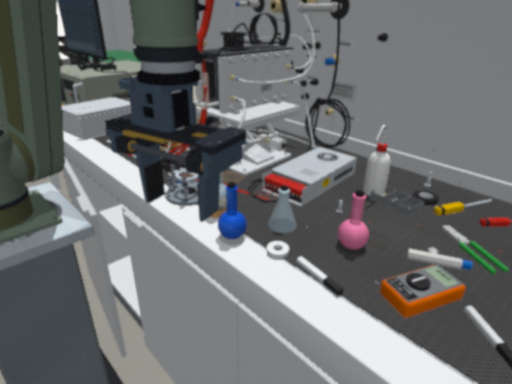

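View pics/side.png

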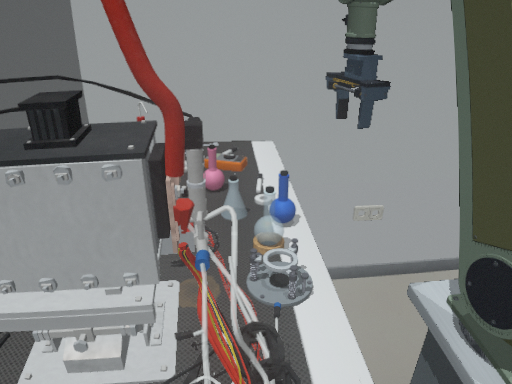

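The candidates:
- **Side:** clear flask in cork (268,230), blue (283,208), pink (213,180), conical (234,200).
- **Scene:** blue (231,222), pink (354,234), conical (283,215). The clear flask is mostly hidden behind the gripper at about (217,190).

By the description I choose the clear one, at side (268,230). Next I'll check it in a crop and work out the positions.

```bash
python3 - <<'E'
from h import *
C=cam("side");im=cv2.imread("pics/side.png")
cv2.imwrite("pics/crop.png",cv2.resize(im[160:310,200:350],None,fx=4,fy=4,interpolation=cv2.INTER_CUBIC))
r=lambda a:np.round(a,1)
print("ball",r(onz(C,(266.2,229.2),45)),"neck",r(onz(C,(269.3,198.8),115)),"cork",r(onz(C,(267.4,247.6),0)))
print("cradle",r(onz(C,(278.9,284.2),0)),"ring",r(onz(C,(277.7,256.9),64)))
print("blue",r(onz(C,(282.8,212.2),33)),r(onz(C,(282.4,183.3),103)),"con",r(onz(C,(234.6,213),0)))
S=cam("scene")
print("scene cradle",r(onz(S,(188.8,195.9),0)),r(onz(S,(187.6,176.9),64)),"neck",r(onz(S,(216.8,170.9),115)),"cork",r(onz(S,(218,212.7),0)),"blue",r(onz(S,(231.7,220.5),33)),"con",r(onz(S,(281.7,226),0)))
E
```

```text
ball [ 415.4 -311.3   45. ] neck [ 408.7 -320.3  115. ] cork [ 412.7 -305.8    0. ]
cradle [ 405.4 -179.9    0. ] ring [ 409.4 -181.7   64. ]
blue [ 363.3 -404.9   33. ] [ 363.9 -421.8  103. ] con [ 478.9 -470.4    0. ]
scene cradle [ 403.2 -189.3    0. ] [ 397.2 -200.2   64. ] neck [ 411.4 -311.   115. ] cork [ 407.8 -314.7    0. ] blue [ 376.6 -407.3   33. ] con [ 484.3 -466.2    0. ]
```

View pics/crop.png

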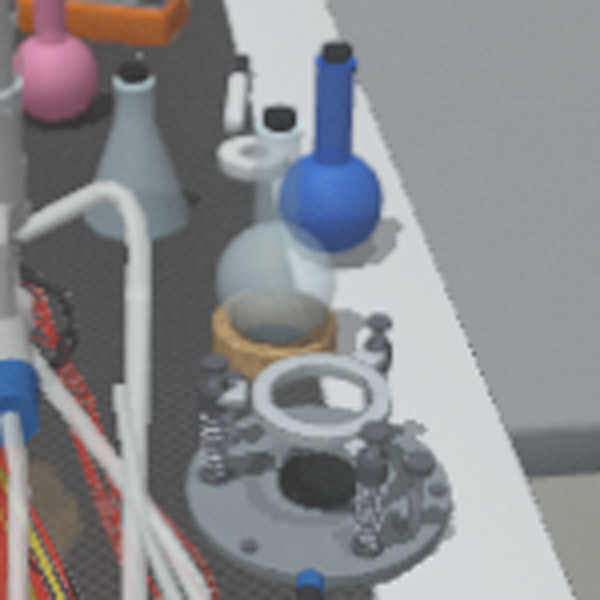

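The crop shows the clear flask in the cork, ball at about (275,280) and stopper at (280,118). The cradle in front of it is free of tubes, which lie to the left (+x). A quick depth map will show the obstacles before I move.

```bash
python3 - <<'E'
from h import *
for n in("side","scene"):
    C=cam(n);K,k1,R,t=C
    _,d=optics.grab_frame(n)
    v,u=np.nonzero(d>0)
    p=cv2.undistortPoints(np.stack([u,v],1).astype(float)[:,None],K,np.array([k1,0,0,0,0.]))[:,0]
    z=d[v,u];X=(np.c_[p*z[:,None],z]-t)@R
    m=(X[:,2]>-20)&(X[:,2]<600)
    X=X[m];print(n,"rows x 300..620 step 40; cols y -480..0 step 40: max z")
    for x in range(300,640,40):
        print(x,[int(X[s,2].max()) if (s:=((abs(X[:,0]-x-20)<20)&(abs(X[:,1]-y-20)<20))).any() else -1 for y in range(-480,40,40)])
E
```

```text
side rows x 300..620 step 40; cols y -480..0 step 40: max z
300 [2, 54, 44, 1, 1, 0, 0, 2, 1, 2, 1, 1, 2]
340 [-1, 138, 61, 1, 47, 1, 79, 64, 50, 2, 1, 2, 1]
380 [5, 60, 54, -1, 149, 62, 65, 64, 78, 16, 5, 8, 28]
420 [39, 5, 5, 18, 143, 56, 63, 78, 64, 17, 32, 32, 32]
460 [108, 34, 5, 5, 4, 11, 10, 77, 51, 227, 224, 192, 161]
500 [48, 13, 11, 11, 10, 7, 7, 96, 59, 355, 356, 252, 224]
540 [4, 4, 33, 46, 52, 7, 5, 142, 355, 355, 414, 432, 218]
580 [-1, 3, 21, 47, 55, 10, 5, 18, 16, 389, 456, 495, 352]
620 [-1, -1, -1, -1, 57, 8, 5, 13, 22, 406, 406, 495, 350]
scene rows x 300..620 step 40; cols y -480..0 step 40: max z
300 [35, 57, 3, 3, 3, 3, 2, 3, 2, 3, 2, 3, 2]
340 [61, 139, 58, 3, 3, 3, 79, 66, 52, 2, -1, 2, 2]
380 [51, 62, -1, 114, 116, 12, 66, 66, 80, 16, 5, 6, -1]
420 [40, 6, 6, 75, 85, -1, 65, 64, 14, 11, 33, 34, 32]
460 [109, 17, 7, 6, 7, -1, -1, -1, 8, 16, 32, 28, 78]
500 [6, 5, 14, 12, 12, 10, 8, 7, -1, 355, 346, 220, 74]
540 [6, 21, 20, 48, 57, 14, 6, 6, 363, 355, 423, 428, 21]
580 [7, 57, 59, 59, 60, 14, 6, 227, 368, 388, 483, 483, 349]
620 [6, 60, 61, 60, 60, 5, 6, 284, 291, 406, 350, 350, 350]
```

Call:
send_rows --targets '[[[0, 0, 0, 0, 0, 0.2, -1], [0, 0, 0, 0, 0, 0.2, -1], [0, 0, 0, 0.1, 0.1, 0.1, -1], [0, 0, 0, 0.15, 0.15, 0, -1], [0, 0, 0, 0.15, 0.15, 0, -1], [0, 0, 0, 0.15, 0.15, 0, -1], [0, 0, 0, 0.15, 0.15, 0, -1], [0, 0, 0, 0.15, 0.15, 0, -1], [0, 0, 0, 0.15, 0.15, 0, -1], [0, 0, 0, 0.1, 0.1, 0, -1], [0, 0, 0, 0, 0, 0, -1], [0, 0, 0, 0, 0, 0, -1]]]'

```text
time_s: 2.0
ee_pos: [383.2, -331.2, 314.0]
ee_rot: [180.0, 0.0, 16.6]
force: [-0.1, 0.2, -0.1]
gripper_width: 91.2
gripper_force: 0.0
```

```bash
python3 - <<'E'
from h import *
r=lambda a:np.round(a,1)
Z={"round_flask":45,"flask_neck":115,"cork_ring":0,"cradle":0,"ring_top":64,"conical_flask":0}
for n in("wrist","scene","side"):
    C=cam(n);im,d=optics.grab_frame(n);cv2.imwrite(f"pics/{n}2.png",im[...,::-1])
    for q in Z:
        for a in optics.place_of(n,q): print(n,q,r(a["at"]),round(a["conf"],2),r(onz(C,a["at"],Z[q])))
E
```

```text
wrist round_flask [493.8 106.7] 0.72 [ 537.7 -613.2   45. ]
wrist round_flask [316.2 182.3] 0.68 [ 370.3 -417.8   45. ]
wrist round_flask [247.9 131.7] 0.67 [ 410.3 -307.5   45. ]
wrist flask_neck [325.8 200.6] 0.82 [ 366.1 -418.8  115. ]
wrist flask_neck [249.7 135.1] 0.8 [ 414.6 -310.8  115. ]
wrist cradle [166.9 103.9] 0.75 [ 410.8 -184.1    0. ]
wrist ring_top [147.7 108.8] 0.75 [ 404.2 -178.5   64. ]
wrist conical_flask [366.6 109.3] 0.57 [ 486.  -463.4    0. ]
scene round_flask [232.3 223.7] 0.97 [ 357.  -433.1   45. ]
scene round_flask [351.7 232.7] 0.68 [ 524.6 -629.5   45. ]
scene round_flask [218.2 194. ] 0.61 [ 419.9 -302.2   45. ]
scene flask_neck [357.4 203.7] 0.91 [ 527.8 -629.8  115. ]
scene flask_neck [228.8 195.9] 0.83 [ 351.6 -429.4  115. ]
scene flask_neck [214.3 169.3] 0.74 [ 412.6 -299.4  115. ]
scene cork_ring [221.3 213.2] 0.76 [ 412.6 -322.2    0. ]
scene cradle [186.2 194.6] 0.76 [ 402.1 -178.1    0. ]
scene ring_top [186.5 176.5] 0.77 [ 396.4 -196.2   64. ]
scene conical_flask [283.4 225.9] 0.94 [ 487.7 -468.6    0. ]
side round_flask [266.6 232.1] 0.67 [ 415.9 -299.4   45. ]
side round_flask [213.3 176.3] 0.63 [ 533.6 -611.9   45. ]
side round_flask [279.3 214.5] 0.57 [ 377.  -373.5   45. ]
side flask_neck [282.8 183.2] 0.96 [ 367.4 -396.5  115. ]
side flask_neck [268.4 198.7] 0.94 [ 410.5 -320.9  115. ]
side flask_neck [211.8 157.3] 0.85 [ 534.2 -581.8  115. ]
side cradle [276.3 284.5] 0.84 [ 410.6 -179.5    0. ]
side ring_top [277.7 257.7] 0.63 [ 409.8 -179.2   64. ]
side conical_flask [232.1 212.4] 0.88 [ 485.3 -474.2    0. ]
```

View pics/wrist2.png

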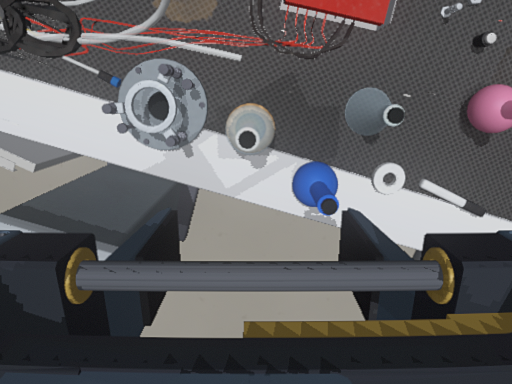

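The wrist picture shows the clear flask at (250,130) with its stopper at (247,140), the ring at (151,106), blue at (315,190), and the conical flask at (370,112). I'll refine the stopper and ring centres using colour and depth.

```bash
cat >> h.py <<'E'
def cloud(n,C=None):
    C=C or cam(n);K,k1,R,t=C
    im,d=optics.grab_frame(n);v,u=np.nonzero(d>0)
    p=cv2.undistortPoints(np.stack([u,v],1).astype(float)[:,None],K,np.array([k1,0,0,0,0.]))[:,0]
    z=d[v,u];return (np.c_[p*z[:,None],z]-t)@R, im[v,u]
def circ(P):
    A=np.c_[2*P,np.ones(len(P))];s=np.linalg.lstsq(A,(P**2).sum(1),rcond=None)[0];return s[:2],np.sqrt(s[2]+s[:2]@s[:2])
E
python3 - <<'E'
from h import *
r=lambda a:np.round(a,1)
for n in("wrist","side","scene"):
    X,c=cloud(n)
    m=(abs(X[:,2]-149)<6)&(np.hypot(X[:,0]-411,X[:,1]+313)<25)&(c.max(1)<75)
    print(n,"stopper",m.sum(),r(X[m].mean(0)), r(X[m].min(0)),r(X[m].max(0)))
    d=np.hypot(X[:,0]-406,X[:,1]+183)
    m=(abs(X[:,2]-64)<3)&(d<42)&(c.min(1)>110);P=X[m][:,:2].astype(np.float32)
    if len(P)>10: print(n,"ring",len(P),X[m][:,2].mean(),cv2.minEnclosingCircle(P),r(P.mean(0)),circ(cv2.convexHull(P)[:,0].astype(float)))
    m=(X[:,2]>73)&(X[:,2]<84)&(np.hypot(X[:,0]-406,X[:,1]+183)<65)
    _,l,ct=cv2.kmeans(X[m][:,:2].astype(np.float32),3,None,(3,50,.1),5,2) if m.sum()>5 else (0,0,0)
    print("rods",r(ct), circ(np.array(ct,float)) if m.sum()>5 else 0)
C=cam("wrist");print(onz(C,(247,140),149),onz(C,(151,106),64))
E
```

```text
wrist stopper 206 [ 413.1 -309.2  147.3] [ 404.9 -317.3  145. ] [ 421.4 -301.3  149.5]
wrist ring 1122 62.93658422704783 ((406.0856628417969, -182.8295440673828), 41.72975540161133) [ 408.  -181.1] (array([ 406.74169344, -181.70421427]), np.float64(37.31065418021864))
rods [[ 374.8 -217.5]
 [ 456.5 -190.9]
 [ 392.5 -133.1]] (array([ 407.8744194 , -180.37193271]), np.float64(49.69841654226923))
side stopper 33 [ 411.3 -303.2  146.7] [ 403.4 -309.   143.3] [ 418.2 -298.3  149.4]
side ring 342 63.017576334413576 ((406.0627746582031, -183.23658752441406), 41.852054595947266) [ 406.8 -180.2] (array([ 406.22423602, -183.19723041]), np.float64(37.39824787502556))
rods [[ 455.  -188.7]
 [ 390.5 -130.8]
 [ 373.1 -215.5]] (array([ 406.24705805, -178.11895279]), np.float64(49.92765950693644))
scene stopper 13 [ 409.3 -316.1  147.9] [ 404.7 -318.9  145.1] [ 414.1 -312.2  150.1]
scene ring 140 64.3328511579759 ((406.30035400390625, -182.4615936279297), 41.35310363769531) [ 407.6 -180.9] (array([ 407.82419045, -182.57413372]), np.float64(37.127221557172106))
rods [[ 372.4 -219.5]
 [ 391.  -134.2]
 [ 455.5 -191.6]] (array([ 406.08228116, -182.18894113]), np.float64(50.265958864688265))
[ 412.95496666 -309.42832231  149.        ] [ 409.05438528 -181.81582176   64.        ]
```

Call:
send_rows --targets '[[[0, 0, 0, 0.1, 0.07, -0.1, -1], [0, 0, 0, 0.05, 0.04, -0.2, -1], [0, 0, 0, 0, 0, -0.2, -1], [0, 0, 0, 0, 0, -0.15, -1], [0, 0, 0, 0, 0, 0, -1]]]'

```text
time_s: 3.7
ee_pos: [410.9, -307.4, 180.1]
ee_rot: [-179.6, 0.3, 16.5]
force: [-1.1, -0.5, -0.4]
gripper_width: 91.0
gripper_force: 0.0
```

```bash
python3 - <<'E'
from h import *
C=cam("wrist");X,c=cloud("wrist",C)
m=(abs(X[:,2]-149)<8)&(np.hypot(X[:,0]-413,X[:,1]+309)<25)&(c.max(1)<75)
print(env.state()["ee_pos"],m.sum(),X[m].mean(0),np.ptp(X[m],0))
print(proj(C,[[413,-309.5,149]]),[(a["at"],a["conf"]) for a in optics.place_of("wrist","flask_neck")])
E
```

```text
[ 412.45646072 -308.7016682   182.76385219] 564 [ 414.09085355 -308.83564117  147.12352528] [17.7014433  17.02735518  7.41721217]
[[263.77825617 216.31664722]] [([261.2, 200.4], 0.89)]
```

Call:
send_rows --targets '[[[0, 0, 0, 0.005, 0, -0.15, -1], [0, 0, 0, 0, 0, -0.15, -1], [0, 0, 0, 0, 0, -0.1, -1], [0, 0, 0, 0, 0, -0.035, -1], [0, 0, 0, 0, 0, 0, -1], [0, 0, 0, 0, 0, 0, 0.5], [0, 0, 0, 0, 0, 0, 0.7], [0, 0, 0, 0, 0, 0, 1], [0, 0, 0, 0, 0, 0, 1], [0, 0, 0, 0, 0, 0, 1], [0, 0, 0, 0, 0, 0, 1]]]' --grip_force 28

```text
time_s: 4.9
ee_pos: [414.2, -309.4, 97.1]
ee_rot: [180.0, -0.0, 16.5]
force: [0.1, -0.5, -0.4]
gripper_width: 46.0
gripper_force: 0.0
```

Call:
send_rows --targets '[[[0, 0, 0, 0, 0, 0, 1], [0, 0, 0, 0, 0, 0, 1], [0, 0, 0, 0, 0, 0, 1], [0, 0, 0, 0, 0, 0, 1], [0, 0, 0, 0, 0, 0, 1], [0, 0, 0, 0, 0, 0, 1], [0, 0, 0, 0, 0, 0, 1]]]'

```text
time_s: 5.6
ee_pos: [414.1, -309.3, 96.9]
ee_rot: [-180.0, 0.0, 16.5]
force: [0.5, -0.0, 0.2]
gripper_width: 23.5
gripper_force: 28.0
```

Call:
send_rows --targets '[[[0, 0, 0, 0, 0, 0.02, 1], [0, 0, 0, 0, 0, 0.05, 1], [0, 0, 0, 0, 0, 0.1, 1], [0, 0, 0, 0, 0, 0.13, 1], [0, 0, 0, 0, 0, 0.13, 1], [0, 0, 0, 0, 0, 0.07, 1], [0, 0, 0, 0, 0, 0, 1], [0, 0, 0, 0, 0, 0, 1]]]'

```text
time_s: 6.4
ee_pos: [414.0, -309.2, 197.0]
ee_rot: [180.0, -0.0, 16.5]
force: [0.5, 0.0, -1.5]
gripper_width: 23.9
gripper_force: 28.0
```

```bash
python3 - <<'E'
from h import *
r=lambda a:np.round(a,1)
s=env.state();print(s["ee_pos"],s["force"],s["gripper_width"])
for n in("side","scene","wrist"):
    C=cam(n);X,c=cloud(n,C)
    if n!="wrist":cv2.imwrite(f"pics/lift_{n}.png",optics.grab_frame(n)[0][...,::-1])
    for q in("round_flask","cork_ring"): print(n,q,[(r(a["at"]),round(a["conf"],2)) for a in optics.place_of(n,q)],proj(C,[[413.5,-309.3,145]]))
    m=(X[:,2]>73)&(X[:,2]<84)&(np.hypot(X[:,0]-406,X[:,1]+183)<65)
    if m.sum()>5:
        ct=cv2.kmeans(X[m][:,:2].astype(np.float32),3,None,(3,50,.1),5,2)[2];print(n,"rods",r(ct),circ(np.array(ct,float)))
a=[cv2.imread(f"pics/lift_{n}.png") for n in("side","scene")]
cv2.imwrite("pics/lift.png",np.hstack([cv2.resize(a[0][100:300,180:360],(390,433)),cv2.resize(a[1][60:260,120:300],(390,433))]))
E
```

```text
[ 413.99760413 -309.24546412  197.02311456] [ 0.54255602  0.02174893 -1.48309927] 23.856169908753074
side round_flask [(array([212.9, 177.2]), 0.97), (array([268.9, 188. ]), 0.96), (array([283., 213.]), 0.94), (array([270.6, 154.4]), 0.52)] [[267.91630554 188.39983162]]
side cork_ring [(array([267.6, 246.8]), 0.6)] [[267.91630554 188.39983162]]
side rods [[ 390.3 -130.9]
 [ 373.1 -215.7]
 [ 455.  -188.8]] (array([ 406.17926664, -178.26166812]), np.float64(49.97430080032553))
scene round_flask [(array([231. , 222.1]), 0.83), (array([221. , 161.4]), 0.82), (array([351.4, 232.1]), 0.64)] [[216.67348676 159.02481566]]
scene cork_ring [(array([219.2, 214.4]), 0.78)] [[216.67348676 159.02481566]]
scene rods [[ 372.5 -219.4]
 [ 390.6 -135. ]
 [ 454.  -191.1]] (array([ 405.26988205, -182.27728021]), np.float64(49.52191023060671))
wrist round_flask [(array([340. , 242.4]), 0.79), (array([257.3, 209.3]), 0.65)] [[259.29747141 209.06671287]]
wrist cork_ring [] [[259.29747141 209.06671287]]
wrist rods [[ 456.7 -190.8]
 [ 392.3 -133.4]
 [ 374.8 -217.6]] (array([ 408.0346582 , -180.52582277]), np.float64(49.72143138587978))
```

View pics/lift.png

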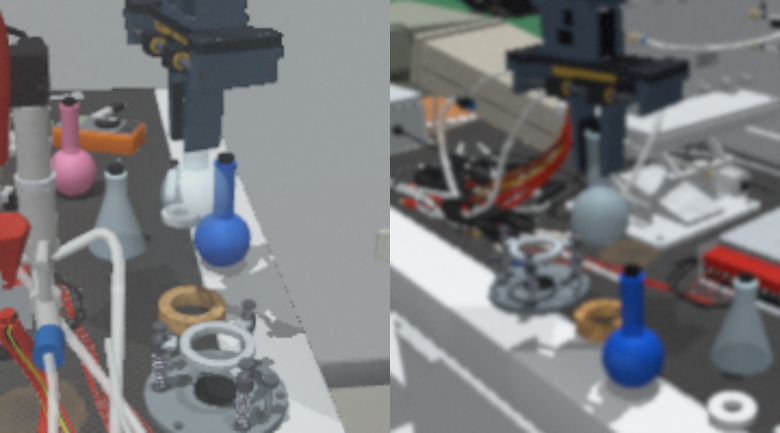

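The picture shows the flask upright in the gripper, the cork left on the bench, and the cradle clear. I'll carry it over the cradle, slowing at the end.

Call:
send_rows --targets '[[[0, 0, 0, -0.005, 0.05, 0, 1], [0, 0, 0, -0.005, 0.1, 0, 1], [0, 0, 0, -0.005, 0.12, 0, 1], [0, 0, 0, -0.005, 0.12, 0, 1], [0, 0, 0, -0.005, 0.12, 0, 1], [0, 0, 0, -0.005, 0.08, 0, 1], [0, 0, 0, 0, 0.05, 0, 1], [0, 0, 0, 0, 0, 0, 1], [0, 0, 0, 0, 0, 0, 1], [0, 0, 0, 0, 0, 0, 1]]]'

```text
time_s: 7.95
ee_pos: [408.4, -182.0, 197.0]
ee_rot: [180.0, -0.0, 16.5]
force: [-0.1, 0.3, -1.6]
gripper_width: 23.6
gripper_force: 28.0
```

```bash
python3 - <<'E'
from h import *
r=lambda a:np.round(a,1)
s=env.state();print(s["ee_pos"],s["force"],s["gripper_width"])
for n in("side","scene","wrist"):
    C=cam(n);X,c=cloud(n,C);im,_=optics.grab_frame(n);cv2.imwrite(f"pics/over_{n}.png",im[...,::-1])
    print(n,[(r(a["at"]),round(a["conf"],2)) for a in optics.place_of(n,"round_flask")],proj(C,[[408,-180.5,145]]))
    m=(X[:,2]>73)&(X[:,2]<84)&(np.hypot(X[:,0]-406,X[:,1]+183)<65)
    if m.sum()>5:
        ct=cv2.kmeans(X[m][:,:2].astype(np.float32),3,None,(3,50,.1),5,2)[2];print(n,"rods",m.sum(),r(ct),circ(np.array(ct,float)))
    d=np.hypot(X[:,0]-408,X[:,1]+181)
    for lo,hi in((100,145),):
        m=(X[:,2]>lo)&(X[:,2]<hi)&(d<40);print("ball pts",m.sum(),r(X[m].mean(0)),r(X[m].min(0)),r(X[m].max(0)))
a=[cv2.imread(f"pics/over_{n}.png") for n in("side","scene","wrist")]
cv2.imwrite("pics/over.png",np.hstack([cv2.resize(a[0][130:310,200:360],(267,300)),cv2.resize(a[1][80:240,110:252],(266,300)),cv2.resize(a[2],(267,200))[:200] if 0 else cv2.copyMakeBorder(cv2.resize(a[2],(267,200)),0,100,0,0,0)]))
E
```

```text
[ 408.40298022 -181.97236599  197.01219812] [-0.12651921  0.29771057 -1.63899577] 23.6229447506175
side [(array([282.4, 220.1]), 0.89), (array([212.7, 176.8]), 0.8), (array([283.6, 214.6]), 0.55)] [[279.94002214 219.62213243]]
side rods 98 [[ 390.5 -130.7]
 [ 455.  -189.2]
 [ 373.1 -215.7]] (array([ 406.20199903, -178.1653975 ]), np.float64(50.02169615950502))
ball pts 272 [ 410.1 -157.1  135.3] [ 375.  -186.7  116.3] [ 438.2 -148.1  145. ]
scene [(array([186.2, 146.2]), 0.84), (array([354.6, 232.6]), 0.83)] [[184.69852024 145.32506626]]
scene rods 41 [[ 372.4 -219.4]
 [ 391.  -134. ]
 [ 455.5 -191.5]] (array([ 406.08321742, -182.00214149]), np.float64(50.34435753780829))
ball pts 154 [ 394.2 -202.3  134.5] [ 374.2 -217.2  118.4] [ 430.4 -166.2  144.9]
wrist [(array([255.9, 211.1]), 0.72), (array([444.6, 266. ]), 0.6), (array([509.5, 173.6]), 0.58)] [[257.72927683 207.94814459]]
wrist rods 314 [[ 454.6 -191.3]
 [ 392.7 -133. ]
 [ 458.8 -187.7]] (array([ 429.01378212, -156.39407354]), np.float64(43.2578227513888))
ball pts 92 [ 433.4 -171.7  142.4] [ 401.2 -208.1  134.3] [ 439.8 -149.2  145. ]
```

View pics/over.png

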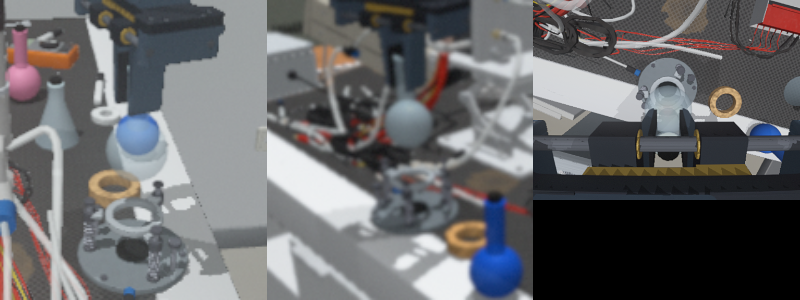

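The flask hangs over the cradle, upright. I'll fit a sphere to the ball in each fixed camera and compare it with the rod centre in the same frame, so calibration bias cancels.

```bash
cat > rel.py <<'E'
from h import *
from scipy.optimize import least_squares
s=env.state();z0=s["ee_pos"][2]-52+0
for n,g in(("side",(406.2,-178.2)),("scene",(406.1,-182))):
    X,c=cloud(n)
    e=np.array([*g,z0]);R=X[np.linalg.norm(X-e,axis=1)<48]
    R=R[(R[:,2]>max(z0-30,69 if z0<120 else 0))&(R[:,2]<z0+22)]
    f=least_squares(lambda p:np.linalg.norm(R-p,axis=1)-33,e,loss="soft_l1",f_scale=1.5)
    print(n,len(R),"ball",f.x.round(1),"rms",np.sqrt(np.mean(f.fun**2)).round(2),"minus rods",(f.x[:2]-g).round(1),"minus tcp",(f.x-s["ee_pos"]).round(1))
E
python3 rel.py
```

```text
side 803 ball [ 405.3 -182.   144.1] rms 0.76 minus rods [-0.9 -3.8] minus tcp [ -2.9  -0.5 -52.8]
scene 388 ball [ 407.2 -181.   145.5] rms 1.29 minus rods [1.1 1. ] minus tcp [ -1.    0.5 -51.4]
```

Call:
send_rows --targets '[[[0, 0, 0, 0, 0.005, -0.05, 1], [0, 0, 0, 0, 0.002, -0.08, 1], [0, 0, 0, 0, 0, -0.05, 1], [0, 0, 0, 0, 0, -0.035, 1], [0, 0, 0, 0, 0, 0, 1], [0, 0, 0, 0, 0, 0, 1], [0, 0, 0, 0, 0, 0, 1]]]'

```text
time_s: 9.2
ee_pos: [408.6, -180.2, 154.4]
ee_rot: [180.0, -0.0, 16.5]
force: [0.2, 0.4, -2.2]
gripper_width: 23.7
gripper_force: 28.0
```

```bash
python3 rel.py; python3 - <<'E'
from h import *
print(env.state()["force"])
for n in("side","scene"):
    X,c=cloud(n)
    m=(X[:,2]>75.5)&(X[:,2]<81)&(np.hypot(X[:,0]-406,X[:,1]+180)>42)&(np.hypot(X[:,0]-406,X[:,1]+180)<62)
    ct=cv2.kmeans(X[m][:,:2].astype(np.float32),3,None,(3,50,.1),5,2)[2];print(n,m.sum(),circ(np.array(ct,float)))
E
```

```text
side 739 ball [ 405.9 -180.7  101.4] rms 0.8 minus rods [-0.3 -2.5] minus tcp [ -2.8  -0.5 -53.1]
scene 355 ball [ 408.  -179.8  103.4] rms 1.21 minus rods [1.9 2.2] minus tcp [ -0.7   0.4 -51.1]
[-0.16737937  0.21596746 -1.39958485]
side 60 (array([ 390.57534791, -196.21728814]), np.float64(64.96320882559299))
scene 35 (array([ 406.31385951, -182.31710498]), np.float64(50.34590795022155))
```

Call:
send_rows --targets '[[[0, 0, 0, -0.004, 0, -0.02, 1], [0, 0, 0, 0, 0, -0.02, 1], [0, 0, 0, 0, 0, -0.015, 1], [0, 0, 0, 0, 0, -0.01, 1], [0, 0, 0, 0, 0, -0.005, 1], [0, 0, 0, 0, 0, 0, 1], [0, 0, 0, 0, 0, 0, 1]]]'

```text
time_s: 10.1
ee_pos: [407.5, -180.0, 140.0]
ee_rot: [180.0, -0.0, 16.5]
force: [1.1, -0.7, -0.7]
gripper_width: 23.6
gripper_force: 28.0
```

Call:
send_rows --targets '[[[0, 0, 0, 0, 0, -0.005, 1], [0, 0, 0, 0, 0, -0.005, 1], [0, 0, 0, 0, 0, 0, 1], [0, 0, 0, 0, 0, 0, 1]]]'

```text
time_s: 10.5
ee_pos: [407.9, -180.1, 138.3]
ee_rot: [180.0, -0.1, 16.5]
force: [0.3, -0.4, 0.8]
gripper_width: 23.6
gripper_force: 28.0
```

Call:
send_rows --targets '[[[0, 0, 0, 0, 0, -0.005, 1], [0, 0, 0, 0, 0, 0, 1], [0, 0, 0, 0, 0, 0, 1]]]'

```text
time_s: 10.8
ee_pos: [407.8, -180.1, 137.1]
ee_rot: [180.0, -0.0, 16.5]
force: [1.0, -0.2, 2.2]
gripper_width: 23.7
gripper_force: 28.0
```

Call:
send_rows --targets '[[[0, 0, 0, 0, 0, -0.005, 1], [0, 0, 0, 0, 0, -0.005, 1], [0, 0, 0, 0, 0, -0.005, 1], [0, 0, 0, 0, 0, 0, 1], [0, 0, 0, 0, 0, 0, 1]]]'

```text
time_s: 11.3
ee_pos: [407.7, -180.1, 134.1]
ee_rot: [180.0, -0.0, 16.5]
force: [2.5, -0.1, 2.8]
gripper_width: 23.2
gripper_force: 28.0
```

Call:
send_rows --targets '[[[0, 0, 0, 0.005, 0, 0, 1], [0, 0, 0, 0, 0, 0, 1], [0, 0, 0, 0, 0, 0, 1]]]'

```text
time_s: 11.6
ee_pos: [408.2, -180.0, 133.9]
ee_rot: [-180.0, 0.0, 16.5]
force: [1.3, -1.0, 2.5]
gripper_width: 23.5
gripper_force: 28.0
```

```bash
cat > lvl.py <<'E'
from h import *
s=env.state();print(s["ee_pos"].round(1),s["force"].round(2),s["torque"].round(3))
for n in("side","scene"):
    X,c=cloud(n)
    d=np.hypot(X[:,0]-407.5,X[:,1]+180.3)
    m=(d>26)&(d<31.5)&(X[:,2]>35)&(X[:,2]<67)&(c.min(1)>100)
    h,e=np.histogram(X[m][:,2],np.arange(35,68,1.5));print(n,"ring z med",np.median(X[m][:,2]).round(2),h.tolist())
    m=(d>47)&(d<60)&(X[:,2]>47)&(X[:,2]<53)
    print("pins z",[(k,np.median(X[mm][:,2]).round(2),X[mm].mean(0).round(0)) for t in(-1,1) if (k:=(mm:=m&(np.sign(X[:,1]+180)==t)).sum())>3])
E
python3 lvl.py; python3 rel.py
```

```text
[ 408.2 -180.   133.9] [ 1.29 -1.01  2.55] [-0.107 -0.25   0.022]
side ring z med 58.41 [0, 0, 0, 0, 0, 0, 0, 0, 0, 3, 1, 5, 4, 4, 14, 54, 14, 4, 4, 9, 10]
pins z [(np.int64(31), np.float64(49.83), array([ 451., -203.,   50.])), (np.int64(47), np.float64(48.9), array([ 378., -136.,   49.]))]
scene ring z med 57.58 [0, 0, 0, 0, 0, 0, 0, 0, 0, 0, 1, 2, 2, 4, 1, 3, 4, 3, 0, 0, 0]
pins z [(np.int64(28), np.float64(51.08), array([ 425., -214.,   51.])), (np.int64(16), np.float64(50.58), array([ 368., -146.,   50.]))]
side 674 ball [ 405.5 -180.3   80.6] rms 2.37 minus rods [-0.7 -2.1] minus tcp [ -2.8  -0.3 -53.4]
scene 315 ball [ 407.5 -179.6   82. ] rms 2.86 minus rods [1.4 2.4] minus tcp [ -0.7   0.4 -51.9]
```

Call:
send_rows --targets '[[[0, 0, 0, 0.002, 0, -0.005, 1], [0, 0, 0, 0, 0, -0.01, 1], [0, 0, 0, 0, 0, -0.01, 1], [0, 0, 0, 0, 0, -0.01, 1], [0, 0, 0, 0, 0, -0.005, 1], [0, 0, 0, 0, 0, 0, 1], [0, 0, 0, 0, 0, 0, 1], [0, 0, 0, 0, 0, 0, 1]]]'

```text
time_s: 12.6
ee_pos: [408.7, -180.0, 126.1]
ee_rot: [-180.0, 0.0, 16.5]
force: [-0.6, -0.1, 6.2]
gripper_width: 23.6
gripper_force: 28.0
```

```bash
python3 lvl.py; python3 rel.py;python3 - <<'E'
from h import *
print(np.mean([env.state()["force"] for _ in range(1)],0))
E
```

```text
[ 408.7 -180.   126.1] [-0.56 -0.12  6.2 ] [-0.027  0.139 -0.004]
side ring z med 51.17 [0, 0, 0, 0, 2, 1, 5, 1, 6, 18, 53, 11, 2, 4, 12, 7, 8, 9, 10, 8, 4]
pins z [(np.int64(40), np.float64(50.01), array([ 452., -200.,   50.])), (np.int64(64), np.float64(49.2), array([ 380., -135.,   49.]))]
scene ring z med 53.16 [0, 0, 0, 0, 0, 1, 0, 2, 1, 4, 1, 4, 4, 0, 0, 1, 0, 0, 3, 3, 5]
pins z [(np.int64(41), np.float64(50.96), array([ 422., -212.,   51.])), (np.int64(24), np.float64(50.94), array([ 373., -143.,   50.]))]
side 588 ball [ 405.6 -180.4   72.9] rms 2.88 minus rods [-0.6 -2.2] minus tcp [ -3.1  -0.5 -53.2]
scene 260 ball [ 407.7 -179.5   74.7] rms 2.88 minus rods [1.6 2.5] minus tcp [ -1.    0.5 -51.3]
[-0.07598742 -0.35313817  5.96102697]
```

Call:
send_rows --targets '[[[0, 0, 0, 0, 0, -0.004, 1], [0, 0, 0, 0, 0, -0.003, 1], [0, 0, 0, 0, 0, 0, 1], [0, 0, 0, 0, 0, 0, 1], [0, 0, 0, 0, 0, 0, 1]]]'

```text
time_s: 13.3
ee_pos: [408.7, -180.0, 124.7]
ee_rot: [180.0, 0.0, 16.5]
force: [0.4, -0.1, 6.3]
gripper_width: 23.4
gripper_force: 28.0
```

```bash
python3 - <<'E'
from h import *
Z=[];P=[];F=[]
for i in range(12):
    C=cam("side");X,c=cloud("side",C);F.append(env.state()["force"])
    d=np.hypot(X[:,0]-407.5,X[:,1]+181.5)
    m=(d>25)&(d<31)&(X[:,1]>-181)&(abs(X[:,2]-49.5)<4)&(c.min(1)>110);Z.append(np.median(X[m][:,2]))
    q=(np.hypot(d-53,0)<9)&(X[:,1]>-181)&(abs(X[:,2]-49.2)<2);P.append(np.median(X[q][:,2]))
print(m.sum(),np.mean(Z),np.std(Z),"pin",q.sum(),np.mean(P),X[q].mean(0),"F",np.mean(F,0),np.std(F,0),env.state()["ee_pos"])
im,_=optics.grab_frame("side")
cv2.imwrite("pics/end.png",cv2.resize(im[220:310,225:335,::-1],(792,590) if 0 else (720,589),interpolation=cv2.INTER_CUBIC))
print(F[0])
E
```

```text
52 49.247115831212746 0.14951449952037033 pin 65 48.681618917464654 [ 378.84773674 -136.66733916   48.74431572] F [-0.33466294 -0.292058    6.58003835] [0.44893344 0.73632782 0.38253451] [ 408.68339604 -179.95622993  124.74530619]
[-0.00709952 -0.08723842  7.0746016 ]
```

View pics/end.png

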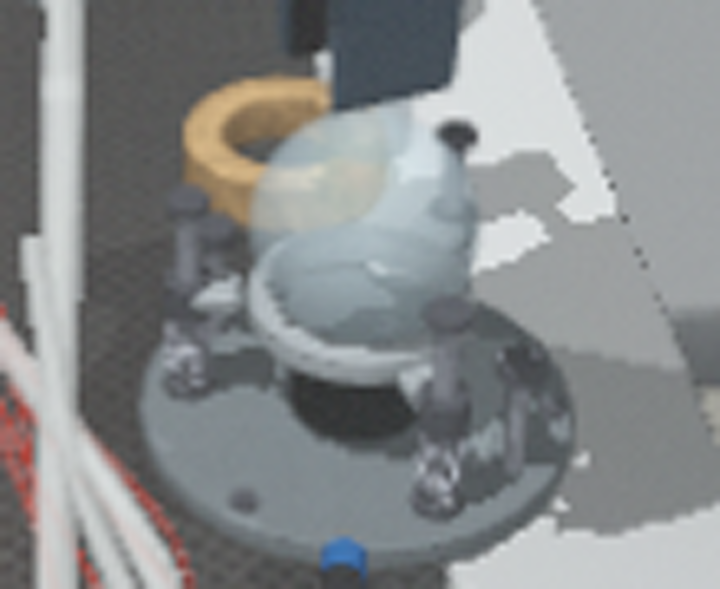

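Call:
send_rows --targets '[[[0, 0, 0, 0, 0, -0.002, 1], [0, 0, 0, 0, 0, 0, 1], [0, 0, 0, 0, 0, 0, 1], [0, 0, 0, 0, 0, 0, 1], [0, 0, 0, 0, 0, 0, 1], [0, 0, 0, 0, 0, 0, 1]]]'

```text
time_s: 14.55
ee_pos: [408.7, -179.9, 124.4]
ee_rot: [180.0, 0.0, 16.5]
force: [-0.2, -0.2, 7.8]
gripper_width: 23.6
gripper_force: 28.0
```

```bash
python3 -c "
from workcell import env
print(env.state()['ee_pos'],env.state()['force']);print(env.job_done())"
```

```text
[ 408.70252477 -179.94059774  124.35124431] [-0.17815784 -0.22608101  7.76192467]
the job is handed in; nothing more can be done
None
```

The clear flask is seated upright in the sprung ring, pressed to within about 1 mm of index-pin level by my measurements and held steady by the neck at 28 N; the conical flask was not touched, and the job was handed in at about 14.5 s.

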